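Start the key cutting machine

ROBOT

A 7-joint arm with a two-finger parallel gripper is mounted at the origin on the work surface. World frame = base frame: x ahead of the robot, y to its left, z up, the work surface at z = 0. Lengths are in m, angles in rad, forces in N, time in s.
With the tool pointing down it reaches from about 0.4 to 0.875 m from the base axis. Payload 4.4 kg.
Tool frame: the origin (TCP) lies midway between the tips of the shut fingers; the grasp point (between the pads) lies 19 mm behind it; z points along the fingers, y is the line along which they close (so a half turn about z gives the same grasp; the last joint's range is limited). The gripper opens to 85 mm and grips with 20 to 120 N. Pads are 22 mm wide; open, the fingers measure 114 mm over their backs; the gripper's body (76 mm by 85 mm) begins 54 mm behind the grasp point. The pads swing forward as they close: fully open they stand 13 mm farther back than shut.
Start: joints at [-1.303, 0.628, 0.038, 1.517, -0.027, 0.996, -0.02], TCP at [0.213, 0.614, 0.231] pointing down, gripper open.
Joint ranges: [-3.06, 3.06], [-0.37, 2.12], [-1.25, 1.32], [0.18, 2.47], [-1.1, 4.24], [0.23, 1.98], [-2.94, 2.94]. Speed limits (rad/s): [2.57, 2.57, 3.14, 3.14, 3.14, 3.14, 3.14].

INTERFACE

Orientations are given as a 3x3 rotation matrix whose columns are the frame's x, y, z axes.
In Python, from workcell import arm, imaging, spotter gives the robot as it stands.
- The arm moves only by the shell command python3 -m handwheel 'ROWS' [FORCE]. ROWS is JSON, a list of rows, each a list of 7 numbers: the shift along the world's x, y, z in units of 60 mm (1.0 is 60 mm), then the turn, a rotation vector about the world's x, y, z in units of 5 degrees (1.0 is 5 degrees), then the closure, from -1 (fully open) to 1 (shut). A call has 1 to 10 rows; each row shifts and turns the commanded pose from where the row before left it; what a row does not reach is not made up. A row lasts 1/8 s, in which the tool goes at most 62.5 mm and 10.7 degrees, less where a joint would pass 70% of its speed; a pose out of reach is approached as far as the arm can. A call is refused whole if a number of a shift passes 1 or a number of a turn 1, either way. A call with a gripper value outside its range is refused whole. The fingers move at their own pace and stop on an object; FORCE is the grip in N (left out, the last holds). Time passes only in rows, so rows that do not move let the fingers close. It gives the time, the measured TCP pose, the force, the opening and the grip force at its end, in the units of the state.
- arm.sense(): the state, without advancing time (a new reading comes with each control period).
- imaging.camera(name): name is "scene" or "side" or "wrist"; returns the picture (420x560x3 uint8, red, green, blue); there is no depth.
- imaging.calibration(name): a dict with "mtx" (3x3 intrinsics, pixels), "D" ([k1, k2, p1, p2, k3] as OpenCV has them; the pictures are not rectified), "R" (3x3) and "t" (3): a world point X has camera coordinates R X + t; the wrist camera has in their place "tool_from_camera" (4x4, takes a point from camera to tool coordinates, whose origin is the TCP and whose axes are the flange's). Camera axes: x right, y down, z forward; pixel columns grow to the right and rows downward; lengths in m; the calibration is good to about 2 mm. A picture is of the moment at which its call begins: read the wrist's pose just before it. calibration takes no time and is no camera call.
- arm.sign_off(): hands the job in; it is judged then, once.
Trained networks look in the newest picture that a camera, given by its name, has taken for a name from the list of things; names that differ only in an ending like _2 or _b are one class to them, and where a whole thing is asked for, a point or a joint stands for the part that bears it (a point fixed in the world has none). Each returns a list of dicts, best first, with "confidence" (0 to 1); they miss things now and then, are a little off and sometimes report something else, mostly with a low value. They report only what shows in the picture. A call takes as long as a camera call. They do not tell look-alikes from the thing itself.
- spotter.silhouettes(target, camera): "region" (420x560 bool, what is visible of it) and "bbox" ([left, top, right, bottom] in pixels, round what is visible of it).
The state is a dict: "time": time; "joint_pos": joint angles; "dq": joint speeds; "effort": joint torques, N m; "ee_pos": TCP position; "tcp_rot": TCP orientation; "contact_force": force on the tool from outside, world axes, zero at the start; "moment": the same for the moment, N m; "opening": finger opening in m; "finger_force": force on a finger pad.
Only numpy, scipy, OpenCV 4.12 (cv2) and the standard library are available. Lean on these libraries where they do the work, as an engineer would, in place of code of your own. Each camera call takes 0.05 s, during which the arm holds its last target. There are 200 camera calls.

TASK

Get the key cutting machine running: swing its clear guard fully down, then turn the rotary speed selector from its off position to the middle click position without letting it reach the third, and after that flip the long motor toggle away to on. Leave the short lamp toggle as it is and do not disturb the padlock, the brush or the spray can.

Things in the scene. Friction and masses are not known exactly. Their poses are not given: they have to be found in the camera images.
- machine: The key cutting machine, fixed to the bench: a grey base 300 (x) x 280 (y) x 55 high with a dark motor housing 120 x 270 along its far side, top 155 high, and two key vices in front of it. Origin: centre of its underside; its -x side is the operator's front.
- guard (a joint): Hinge of the clear bent plastic guard over the cutter, rad: 0 = fully down on its stop, larger = raised (stop at 1.15); it starts raised by 0.75 to 1.1. The hinge is stiff: the guard stays where it is left; moving it down takes a few newtons at the bar.
- guard_hinge (a point): Point on the guard's hinge line, at its middle. The line runs along the machine's y axis, 30 mm behind (+x) the machine's origin and 165 above the bench. The guard is 250 wide and reaches 160 mm forward and 80 below this line when down.
- guard_bar (a point): Middle of the guard's steel handle bar: round, 12 thick, 120 long along the machine's y axis, on two end posts, its centre line 35 mm off the guard's outer face. With the guard down it lies 137.5 mm in front of (machine -x) and 10 above the hinge line; raising the guard swings it up and back on an arc of radius 138 mm. Axes: the guard's, parallel to the machine's when down.
- selector_box: Grey steel box 130 x 130 x 75 high, fixed to the bench, with the one rotary handle on top and three black marks around it (left, straight ahead, right). It may stand on either side of the machine. Origin: centre of its underside; x points away from the operator, to the middle mark.
- selector (a joint): Angle of the rotary speed selector, rad, growing clockwise seen from above. Sprung click positions: 0 = off (pointer at the left mark), 1.0 = middle (pointer at the middle mark, along the box's +x), 2.0 = third. Released, it snaps to the nearest. Turning it takes up to about 0.2 N m. It starts off.
- selector_grip (a point): Point on the selector's axis (box centre) at gripping height, 105 above the bench. The black handle is a bar 52 long, 14 wide, from 14 below to 12 above this point, on a round foot 44 across. Axes turn with the handle: z up, parallel to the box's at joint value 0. The bar lies along the box's x turned (1.0 - joint value) rad counter-clockwise; its nose has a white line.
- toggle_box: Grey steel box 130 x 130 x 75 high, fixed to the bench, with two steel toggles on top, 66 mm apart along the box's y. It stands on the other side of the machine from the selector box. Origin: centre of its underside; x points away from the operator.
- motor_toggle (a joint): Angle of the long motor toggle, rad: 0 = off, leaning 0.45 rad towards the operator (box -x); 0.9 = on, leaning 0.45 rad away (box +x). Over-centre spring: past upright (0.45) it snaps over by itself. Takes about 3 to 4 N near the tip; released short of upright it falls back to off.
- motor_toggle_tip (a point): Tip of the long motor toggle: a round steel bat 70 long from its pivot, 15 thick near the tip.
- motor_toggle_pivot (a point): Pivot of the motor toggle, 33 mm to the left (box +y) of the box's centre and 77 above the bench; it swings about the box's y axis.
- lamp_toggle (a joint): Angle of the short lamp toggle, rad, 0 = off as found, 0.9 = on. To be left alone.
- lamp_toggle_tip (a point): Tip of the short lamp toggle: 30 long, 10 thick, 33 mm to the right (box -y) of the box's centre.
- spray_can: Spray can, 54 diameter, 150 high, standing loose. Origin at the centre of its foot. Bystander.
- brush: Wooden hand brush about 170 long, lying loose. Origin: middle of its underside. Bystander.
- padlock: Brass padlock 45 x 50 x 22 with a steel shackle on its +x side, lying loose. Origin: centre of the underside of its brass body. Bystander.
Mind the look-alikes: they are no part of the job. What is shaped like the toggle_box but brown is not meant.

How it is judged:
On the way, in this order (a step that is already met when the one before it is completed fails the run):
1. the guard is fully down (value of joint guard below 0.07 rad), for 0.2 s.
2. with the guard down, the selector is at its middle click position (value of joint guard below 0.07 rad and value of joint selector between 0.88 and 1.12 rad), for 0.3 s.
3. then the long motor toggle is flipped on (all of step 2 and value of joint motor_toggle above 0.75 rad), for 0.2 s.
At the end, for the whole second after the job is handed in: The guard is down within 0.07 rad of its stop, the selector rests within 0.12 rad of its middle click position (1.0 rad), the long motor toggle is on (over 0.75 rad), the lamp toggle is still off (under 0.2 rad), and padlock, brush and spray can lie within 20 mm of where they were (all of step 3 and value of joint lamp_toggle below 0.2 rad and distance of each of spray_can, brush, padlock from where it was at the start of the episode below 0.02 m); the robot touches nothing.
It fails at once if the selector is turned on to its third position (value of joint selector above 1.6 rad).
It fails at once if the lamp toggle is flipped (value of joint lamp_toggle above 0.45 rad).
It fails at once if a bystander object is disturbed (moved more than 20 mm) (distance of any of spray_can, brush, padlock from where it was at the start of the episode above 0.02 m).
It also fails if it takes over 58 s, if anything falls off the work surface, if the arm or the gripper's body presses on something with over 40 N, if the wrist force passes 120 N, or if a joint passes its speed limit or range.

## Working session

There is one attempt and no reset: what is moved stays moved. The work goes in short steps, Python scripts to look and compute and a shell command to move; the robot and the scene stay as the last step left them, time stands still between calls to the robot, and variables do not carry over. Pictures are saved under pics/ and viewed, at most 13 in all, crops included, and the job is handed in when it is done.

```bash
mkdir -p pics; ls
python3 - <<'E'
from workcell import arm, imaging, spotter
import cv2,numpy as np
for n in ["scene","side"]:
    im=imaging.camera(n); cv2.imwrite(f"pics/{n}0.png",im[:,:,::-1])
    c=imaging.calibration(n); print(n,c["mtx"],c["D"],-np.array(c["R"]).T@np.array(c["t"]))
    for t in ["machine","guard","guard_bar","selector_box","selector","toggle_box","motor_toggle","lamp_toggle","spray_can","brush","padlock"]:
        for d in spotter.silhouettes(t,n)[:3]: print(t,round(d["confidence"],2),d["bbox"],int(d["region"].sum()))
s=arm.sense();print(s["time"],s["tcp_rot"],s["ee_pos"])
E
```

```text
pics
scene [[537.83010941   0.         288.87773704]
 [  0.         537.83010941 211.89327263]
 [  0.           0.           1.        ]] [-0.12579046  0.          0.          0.          0.        ] [1.50481417 0.11305847 1.05173168]
machine 0.83 [154.8, 191.1, 292.3, 356.7] 19333
guard 0.61 [166.4, 188.7, 282.1, 271.1] 8620
guard_bar 0.88 [166.7, 193.0, 283.8, 271.3] 8580
guard_bar 0.61 [401.4, 199.2, 408.8, 225.1] 88
selector_box 0.74 [84.9, 210.9, 142.3, 268.7] 2596
selector 0.58 [97.7, 220.4, 121.5, 235.7] 296
toggle_box 0.83 [282.3, 178.4, 328.4, 238.1] 2318
toggle_box 0.79 [360.2, 200.4, 411.4, 260.6] 2454
toggle_box 0.75 [352.2, 157.9, 410.2, 206.2] 2112
motor_toggle 0.52 [391.4, 154.0, 401.3, 180.7] 92
motor_toggle 0.45 [383.1, 251.6, 412.6, 312.3] 1202
motor_toggle 0.44 [397.5, 200.4, 405.8, 222.6] 122
spray_can 0.8 [385.9, 254.6, 415.7, 312.5] 1149
brush 0.89 [77.5, 295.7, 142.9, 321.4] 846
side [[401.73780899   0.         277.84395027]
 [  0.         401.73780899 208.41080927]
 [  0.           0.           1.        ]] [-0.08357164  0.          0.          0.          0. 
[... 405 characters left out ...]
5.3, 222.1, 177.6] 46
toggle_box 0.91 [203.2, 164.2, 253.1, 212.9] 1419
toggle_box 0.86 [207.3, 200.4, 260.4, 261.0] 2151
toggle_box 0.85 [182.2, 138.6, 221.0, 184.6] 1073
motor_toggle 0.55 [159.1, 182.3, 171.9, 195.1] 52
motor_toggle 0.52 [215.7, 164.8, 225.3, 177.4] 48
motor_toggle 0.39 [214.6, 203.5, 226.6, 213.8] 46
spray_can 0.72 [266.2, 142.2, 282.2, 186.8] 561
spray_can 0.5 [291.5, 159.3, 418.5, 284.4] 9976
brush 0.73 [401.4, 267.8, 450.2, 312.5] 614
padlock 0.89 [278.7, 274.9, 302.8, 296.2] 335
1.2 [[-9.44793534e-01  3.27666259e-01 -3.01136329e-05]
 [ 3.27666258e-01  9.44793534e-01  2.98049872e-05]
 [ 3.82172543e-05  1.82923378e-05 -9.99999999e-01]] [0.21292405 0.61416022 0.23131384]
```

Run:
```python
import cv2
for n in ["scene","side"]:
    im=cv2.imread(f"pics/{n}0.png"); x0=60 if n=="scene" else 140; y0=130
    cv2.imwrite(f"pics/{n}1.png",cv2.resize(im[y0:y0+250,x0:x0+365],(800,548),interpolation=cv2.INTER_CUBIC))
```

```text
(no output)
```

View pics/scene1.png

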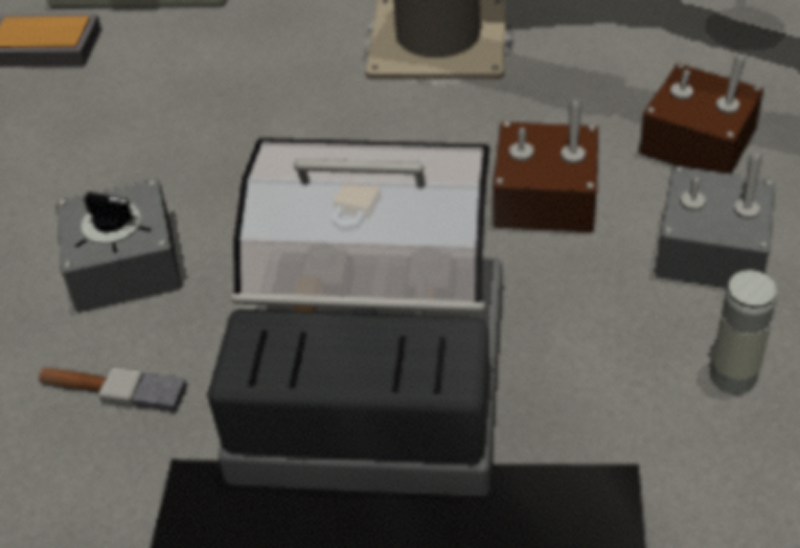

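View pics/side1.png

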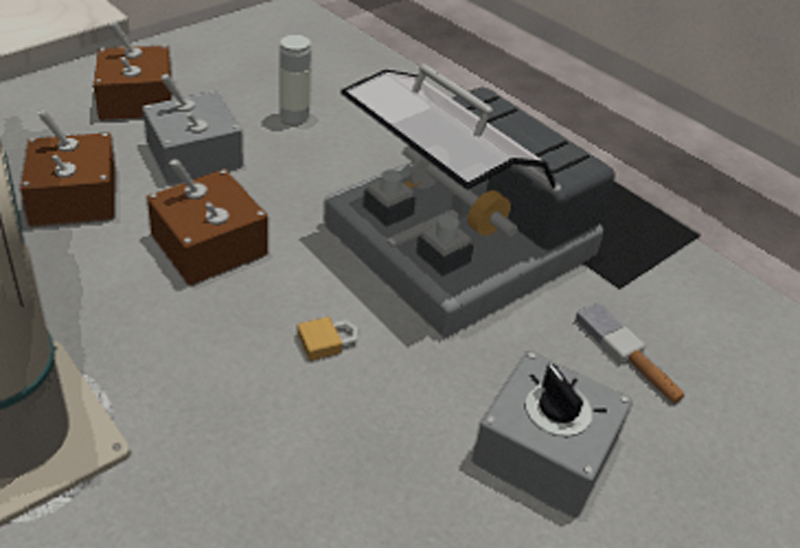

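The side crop shows the grey toggle box at (195,130), the machine at (470,220), the selector box at (555,430) and the padlock at (320,338). The scene crop shows the brush, the can and the brown look-alikes. Next I'll fit the poses.

```bash
cat > h.py <<'E'
from workcell import arm, imaging, spotter
import cv2,numpy as np
from scipy.optimize import minimize,least_squares
C={n:imaging.calibration(n) for n in ["scene","side"]}
def proj(P,n):
    c=C[n];R=np.array(c["R"])
    return cv2.projectPoints(np.array(P,float).reshape(-1,1,3),cv2.Rodrigues(R)[0],np.array(c["t"]),c["mtx"],np.array(c["D"]))[0].reshape(-1,2)
def T(p,L):
    a=p[2];L=np.array(L,float);R=np.array([[np.cos(a),-np.sin(a),0],[np.sin(a),np.cos(a),0],[0,0,1]])
    return L@R.T+[p[0],p[1],0]
def box(x0,x1,y0,y1,z0,z1): return [[x,y,z] for x in(x0,x1) for y in (y0,y1) for z in (z0,z1)]
def hull(im,pts,col=1):
    h=cv2.convexHull(np.round(pts*16).astype(np.int32)); cv2.fillConvexPoly(im,h,col,shift=4)
def tri(px):
    def f(X): return np.concatenate([proj(X,n)[0]-px[n] for n in px])
    r=least_squares(f,[.5,0,.1]);return r.x,np.abs(r.fun).max()
def crop2(n,x,y):
    return np.array([x,y])/2.1918+([60,130] if n=="scene" else [140,130])
E
cat > fit.py <<'E'
from h import *
pic={n:cv2.imread(f"pics/{n}0.png") for n in C}
for n in C: imaging.camera(n)
def fitbox(masks,p0):
    L=box(-.065,.065,-.065,.065,0,1)
    def cost(p):
        s=0
        for n,m in masks.items():
            im=np.zeros((420*4,560*4),np.uint8);LL=np.array(L);LL[:,2]*=p[3]
            hull(im,proj(T(p,LL),n)*4+1.5);im=cv2.resize(im.astype(np.float32),(560,420),interpolation=cv2.INTER_AREA)
            s+=np.abs(im-m).sum()/m.sum()
        return s
    best=min((minimize(cost,[*p0,a,.075],method="Nelder-Mead",options=dict(initial_simplex=np.array([p0+[a,.075]]+[list(np.array(p0+[a,.075])+d) for d in np.diag([.03,.03,.2,.01])]),xatol=1e-4,fatol=1e-5)) for a in(-.4,-.1,.2)),key=lambda r:r.fun)
    return best.x,best.fun
def get(t,n,c):
    for d in spotter.silhouettes(t,n):
        b=d["bbox"]
        if abs((b[0]+b[2])/2-c[0])<15 and abs((b[1]+b[3])/2-c[1])<15:
            k=cv2.getStructuringElement(cv2.MORPH_ELLIPSE,(9,9))
            m=d["region"].astype(np.uint8)
            return cv2.morphologyEx(m,cv2.MORPH_OPEN,k).astype(np.float32)
for t,a,b in [("toggle_box",(386,230),(228,188)),("selector_box",(113,240),(393,327))]:
    M={}
    for n,c in (("scene",a),("side",b)):
        M[n]=get(t,n,c)
    if any(m is None for m in M.values()): print(t,"missed");continue
    def g(px,n): # ray to z=.075
        return least_squares(lambda q:proj([q[0],q[1],.04],n)[0]-px,[.5,0]).x
    p0=list((g(a,"scene")+g(b,"side"))/2)
    p,f=fitbox(M,p0);print(t,p0,p.round(4),f)
    for n in C:
        q=proj(T(p,box(-.065,.065,-.065,.065,0,p[3])),n)
        for i in range(8):
            for j in range(i):
                if bin(i^j).count("1")==1: cv2.line(pic[n],*[tuple(int(v*16) for v in q[k]) for k in(i,j)],(0,255,0),1,cv2.LINE_AA,4)
clk=[("scene",225,482,.15,-.14,0),("scene",490,490,.15,.14,0),("side",443,337,-.15,-.14,0),("side",602,262,.15,-.14,0),("side",324,225,-.15,.14,0),("side",445,306,-.15,-.14,.055),("side",603,233,.15,-.14,.055),("side",326,200,-.15,.14,.055)]
def f(p): return np.concatenate([proj(T(p,[k[3:]]),k[0])[0]-crop2(*k[:3]) for k in clk])
r=least_squares(f,[.6,0,0],loss="soft_l1");p=r.x;print("machine",p,f(p).round(1))
for n in C:
  for B in (box(-.15,.15,-.14,.14,0,.055),box(.03,.15,-.135,.135,.055,.155)):
    q=proj(T(p,B),n)
    for i in range(8):
        for j in range(i):
            if bin(i^j).count("1")==1: cv2.line(pic[n],*[tuple(int(v*16) for v in q[k]) for k in(i,j)],(0,255,0),1,cv2.LINE_AA,4)
for nm,s,d in [("barR",(297,163),(490,120)),("barL",(422,172),(420,70)),("mtip",(756,157),(168,80)),("can top",(752,290),(296,42)),("mpivot",(748,208),(186,104)),("ltip",(696,180),(203,125))]:
    X,e=tri({"scene":crop2("scene",*s),"side":crop2("side",*d)});print(nm,X.round(4),e.round(2), "in machine",T([0,0,-p[2]],[X-[p[0],p[1],0]]).round(4))
for n in C:
    x0=60 if n=="scene" else 140
    cv2.imwrite(f"pics/{n}2.png",cv2.resize(pic[n][130:380,x0:x0+365],(800,548),interpolation=cv2.INTER_CUBIC))
E
python3 fit.py; python3 -c "
import cv2,numpy as np
"
```

```text
toggle_box [np.float64(0.4573127761470458), np.float64(0.37701441464469)] [ 0.4555  0.3705 -0.2343  0.0692] 0.2918541431427002
selector_box [np.float64(0.4901345934223322), np.float64(-0.3733206317227517)] [ 0.4907 -0.3703  0.3348  0.0712] 0.07392147183418274
machine [ 0.6634795  -0.04157762 -0.03396466] [-0.7  0.1 -0.5  1.7 -0.6  2.1 -2.4 -2.6 -2.6 -0.1  0.8  2.6  1.  -2.5
 -3.  -1.8]
barR [ 0.6088 -0.1051  0.2695] 1.62 in machine [[-0.0525 -0.0653  0.2695]]
barL [0.6192 0.0259 0.2699] 0.23 in machine [[-0.0465  0.066   0.2699]]
mtip [0.4383 0.4074 0.1331] 0.92 in machine [[-0.2403  0.441   0.1331]]
can top [0.6646 0.3683 0.1461] 0.03 in machine [[-0.0128  0.4097  0.1461]]
mpivot [0.4668 0.4022 0.0779] 0.28 in machine [[-0.2116  0.4369  0.0779]]
ltip [0.4459 0.3328 0.0951] 3.58 in machine [[-0.2302  0.3668  0.0951]]
```

View pics/scene2.png

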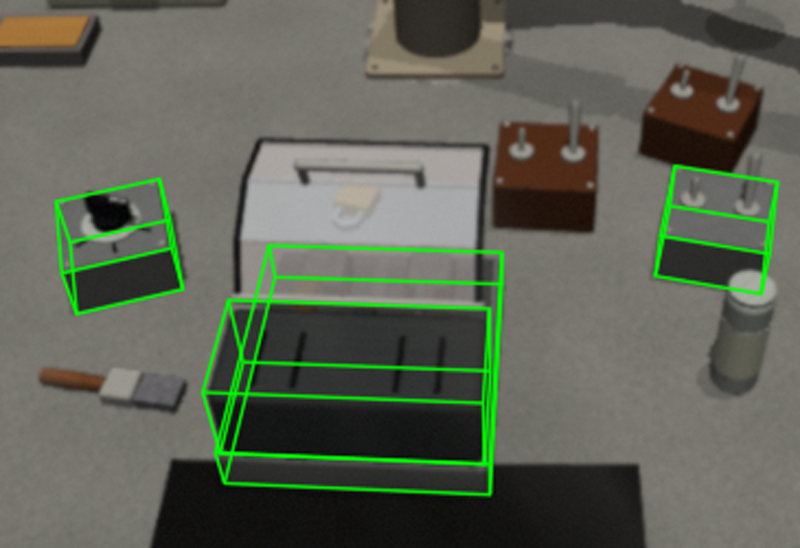

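View pics/side2.png

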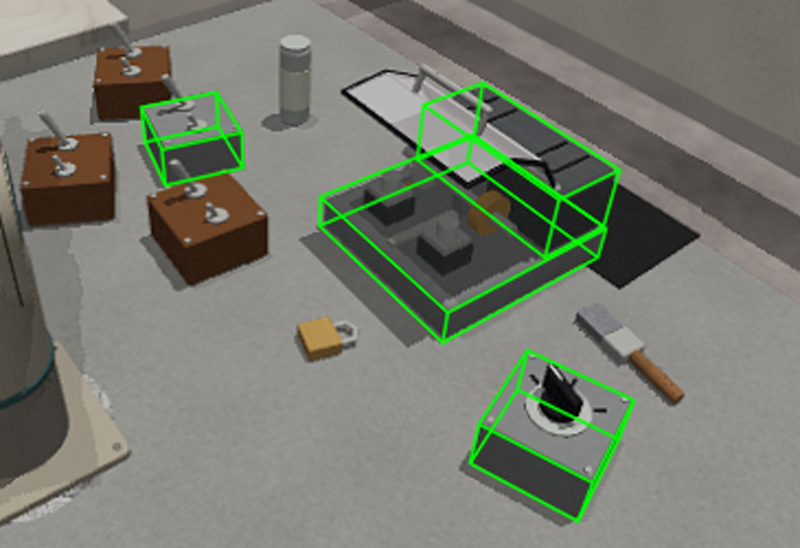

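Both overlays fit well, and the bar and toggle heights match the text. The guard is raised by about 0.85. I'll go above the bar and check it with the wrist camera.

```bash
python3 -m handwheel '[[0,0,1,0,0,-1,-1],[0,0,1,0,0,-1,-1],[0.5,-0.85,0.1,0,0,-1,0],[0.5,-0.85,0.1,0,0,-1,0],[0.5,-0.85,0.1,0,0,-1,0],[0.5,-0.85,0.1,0,0,-1,0],[0.5,-0.85,0.1,0,0,-1,0],[0.5,-0.85,0.1,0,0,-1,0],[0.5,-0.85,0.1,0,0,-1,0],[0.5,-0.85,0.1,0,0,-1,0]]' 20
python3 -m handwheel '[[0.5,-0.85,0.1,0,0,-1,0],[0.5,-0.85,0.1,0,0,-1,0],[0.5,-0.85,0.1,0,0,-1,0],[0.4,-0.7,0,0,0,-1,0],[0,0,0,0,0,-0.5,0],[0,0,0,0,0,0,0],[0,0,0,0,0,0,0]]'
python3 - <<'E'
from h import *
s=arm.sense(); im=imaging.camera("wrist"); cv2.imwrite("pics/w1.png",im[:,:,::-1])
np.savez("w1.npz",p=s["ee_pos"],R=s["tcp_rot"]); c=imaging.calibration("wrist");print(c["mtx"],c["D"],c["tool_from_camera"]);print(s["tcp_rot"],s["opening"])
for t in ["guard_bar","guard","padlock"]:
    for d in spotter.silhouettes(t,"wrist")[:2]: print(t,d["confidence"],d["bbox"])
E
```

```text
time: 2.75
ee_pos: [0.4536, 0.2045, 0.3999]
tcp_rot: [[-0.354, 0.935, 0.001], [0.935, 0.354, 0.001], [0.0, 0.001, -1.0]]
contact_force: [-0.3, 1.2, 0.0]
opening: 0.0427
finger_force: 0.0
time: 3.62
ee_pos: [0.5667, 0.0121, 0.4173]
tcp_rot: [[0.026, 1.0, -0.0], [1.0, -0.026, 0.001], [0.001, -0.0, -1.0]]
contact_force: [-1.1, -0.1, 0.1]
opening: 0.0431
finger_force: 0.0
[[335.73683341   0.         279.69323743]
 [  0.         335.73683341 205.60416118]
 [  0.           0.           1.        ]] [-0.08286241  0.          0.          0.          0.        ] [[ 3.72807906e-04 -9.60596306e-01 -2.77947115e-01  7.01507984e-02]
 [ 9.99998645e-01  8.03821556e-04 -1.43675036e-03 -3.47889478e-04]
 [ 1.60355697e-03 -2.77946203e-01  9.60595303e-01 -1.43833986e-01]
 [ 0.00000000e+00  0.00000000e+00  0.00000000e+00  1.00000000e+00]]
[[ 2.61331578e-02  9.99658463e-01 -1.24985050e-04]
 [ 9.99658299e-01 -2.61330799e-02  5.88945927e-04]
 [ 5.85478536e-04 -1.40333359e-04 -9.99999819e-01]] 0.04312583020277581
guard_bar 0.97 [243.9, 99.4, 405.8, 339.0]
guard 0.66 [244.9, 103.5, 402.3, 338.8]
padlock 0.57 [156.2, 198.0, 199.5, 231.4]
```

View pics/w1.png

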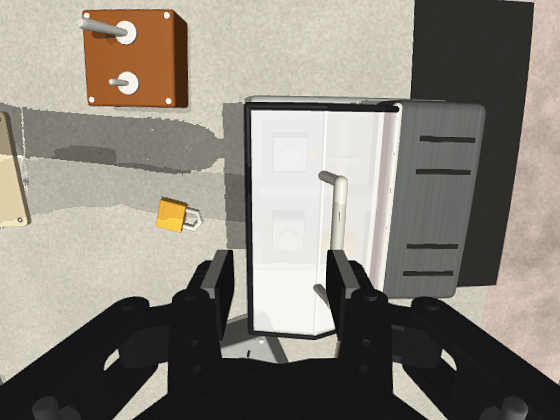

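The wrist picture shows the bar running from (340,180) down to (337,255), partly behind a finger. I'll work out its place from the rays.

```bash
cat >> h.py <<'E'
def wray(px,R,p):
    c=imaging.calibration("wrist");M=np.array(c["tool_from_camera"])
    u=cv2.undistortPoints(np.array([[px]],float),c["mtx"],np.array(c["D"]))[0,0]
    return R@M[:3,3]+p, R@(M[:3,:3]@[u[0],u[1],1])
def atz(px,R,p,z):
    o,d=wray(px,R,p); return o+d*(z-o[2])/d[2]
E
python3 - <<'E'
from h import *
f=np.load("w1.npz");p,R=f["p"],f["R"]
for n,px,z in [("barL",(341,182),.27),("bar",(338,250),.27),("baseL-front",(247,97),.055),("baseL back",(445,100),.055),("guardfrontL",(249,104),.232),("guardfrontR",(250,333),.232),("housFL top",(397,103),.155),("houseBL",(485,107),.15),("houseBR",(457,297),.15),("hinge L",(400,104),.165),("padlock",(171,215),.02)]:
    print(n,atz(px,R,p,z).round(4))
E
```

```text
barL [0.6205 0.0185 0.27  ]
bar [ 0.6194 -0.0468  0.27  ]
baseL-front [0.5205 0.1009 0.055 ]
baseL back [0.8121 0.0923 0.055 ]
guardfrontL [0.5388 0.0879 0.232 ]
guardfrontR [ 0.5267 -0.1662  0.232 ]
housFL top [0.7057 0.087  0.155 ]
houseBL [0.8182 0.0823 0.15  ]
houseBR [ 0.8145 -0.179   0.15  ]
hinge L [0.7059 0.0857 0.165 ]
padlock [ 0.3773 -0.0861  0.02  ]
```

```bash
python3 -m handwheel '[[0.42,-0.43,-0.3,0,0,-0.1,-0.4],[0.42,-0.43,-0.3,0,0,0,-0.4],[0,0,-0.5,0,0,0,-0.4],[0,0,-0.5,0,0,0,-0.4],[0,0,0,0,0,0,-0.4],[0,0,0,0,0,0,-0.4]]' 20
python3 - <<'E'
from h import *
s=arm.sense(); im=imaging.camera("side"); im2=imaging.camera("scene"); print(s["ee_pos"])
a=cv2.resize(im[150:250,270:410],(560,400)); b=cv2.resize(im2[150:250,150:290],(560,400))
v=np.vstack([a[:300],b[:300]]);cv2.imwrite("pics/c1.png",v[:,:,::-1])
E
```

```text
time: 4.58
ee_pos: [0.618, -0.0404, 0.3226]
tcp_rot: [[0.037, 0.999, 0.002], [0.999, -0.037, -0.0], [-0.0, 0.002, -1.0]]
contact_force: [0.2, 0.1, 0.4]
opening: 0.0598
finger_force: 0.0
[ 0.61801572 -0.0403735   0.32261551]
```

View pics/c1.png

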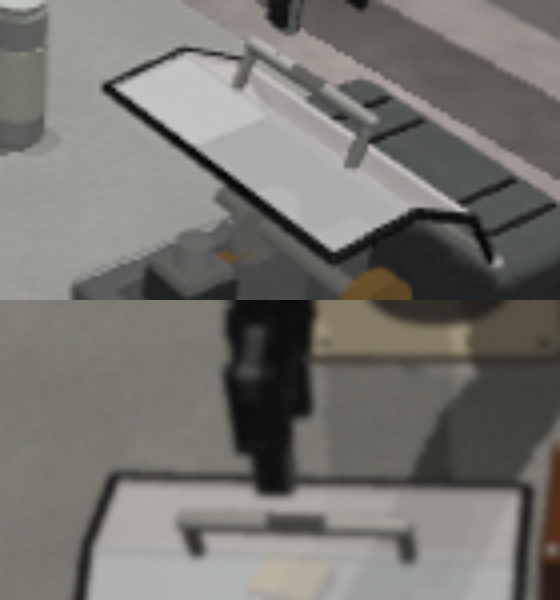

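The crops show the fingers above the middle of the bar, clear of it. I'll lower and grip lightly.

```bash
python3 -m handwheel '[[0,0,-0.35,0,0,0,-0.4],[0,0,-0.35,0,0,0,-0.4],[0,0,-0.33,0,0,0,-0.4],[0,0,0,0,0,0,-0.4]]' 20
python3 -m handwheel '[[0,0,0,0,0,0,0.3],[0,0,0,0,0,0,1],[0,0,0,0,0,0,1],[0,0,0,0,0,0,1],[0,0,0,0,0,0,1]]' 20
```

```text
time: 5.18
ee_pos: [0.617, -0.0402, 0.2593]
tcp_rot: [[0.037, 0.999, -0.001], [0.999, -0.037, 0.0], [0.0, -0.001, -1.0]]
contact_force: [0.2, -0.8, 0.2]
opening: 0.0598
finger_force: 0.0
time: 5.8
ee_pos: [0.6171, -0.0405, 0.2604]
tcp_rot: [[0.037, 0.999, 0.0], [0.999, -0.037, 0.0], [0.0, 0.0, -1.0]]
contact_force: [-3.1, 0.6, 5.7]
opening: 0.0111
finger_force: 21.2
```

```bash
python3 -m handwheel '[[-0.15,0.005,-0.13,0,0,0,1],[-0.14,0.005,-0.14,0,0,0,1],[-0.13,0.005,-0.15,0,0,0,1],[-0.12,0.005,-0.16,0,0,0,1],[-0.1,0.005,-0.17,0,0,0,1],[0,0,0,0,0,0,1]]' 20
```

```text
time: 6.55
ee_pos: [0.5777, -0.039, 0.2136]
tcp_rot: [[0.037, 0.999, -0.003], [0.999, -0.037, -0.0], [-0.0, -0.003, -1.0]]
contact_force: [-2.5, -0.6, -4.0]
opening: 0.011
finger_force: 21.4
```

```bash
python3 -m handwheel '[[-0.09,0.005,-0.18,0,0,0,1],[-0.07,0.005,-0.19,0,0,0,1],[-0.055,0,-0.19,0,0,0,1],[-0.035,0,-0.19,0,0,0,1],[-0.015,0,-0.16,0,0,0,1],[0,0,0,0,0,0,1]]' 20
```

```text
time: 7.3
ee_pos: [0.5611, -0.0384, 0.1584]
tcp_rot: [[0.037, 0.999, -0.005], [0.999, -0.037, 0.0], [-0.0, -0.005, -1.0]]
contact_force: [-4.8, -0.5, -4.9]
opening: 0.011
finger_force: 22.4
```

```bash
python3 -m handwheel '[[0,0,-0.05,0,0,0,1],[0,0,-0.05,0,0,0,1],[0,0,0,0,0,0,1]]' 20
python3 -m handwheel '[[0,0,-0.05,0,0,0,1],[0,0,-0.05,0,0,0,1],[0,0,0,0,0,0,1]]' 20
```

```text
time: 7.68
ee_pos: [0.5608, -0.0383, 0.154]
tcp_rot: [[0.037, 0.999, -0.005], [0.999, -0.037, 0.001], [0.001, -0.005, -1.0]]
contact_force: [-8.5, -0.7, 5.5]
opening: 0.0113
finger_force: 23.3
time: 8.05
ee_pos: [0.5608, -0.0384, 0.1512]
tcp_rot: [[0.038, 0.999, -0.003], [0.999, -0.038, 0.003], [0.003, -0.003, -1.0]]
contact_force: [-16.1, 1.3, 30.7]
opening: 0.0111
finger_force: 26.7
```

Force rose to 30 N, so the guard is on its stop. I'll release and rise.

```bash
python3 -m handwheel '[[0,0,0.1,0,0,0,0.9],[0,0,0,0,0,0,0.25],[0,0,0,0,0,0,0.25],[0,0,0,0,0,0,0.25],[0,0,0.3,0,0,0,0.25],[0,0,0.6,0,0,0,0.25],[0,0,1,0,0,0,0.25],[0,0,1,0,0,0,0.25],[0,0,0,0,0,0,0.25]]' 20
python3 - <<'E'
from h import *
ims=[]
im=imaging.camera("side"); im2=imaging.camera("scene")
a=im[120:330,250:470]; b=im2[130:340,60:280]
v=np.hstack([a,b]);cv2.imwrite("pics/c2.png",cv2.resize(v,(792,378))[:,:,::-1])
mp=[.665,-.0416,-.035]
for n in C:
    for t in [0,.15]:
        g=[[-(np.cos(t+.0726)*.1379)+.03,y,np.sin(t+.0726)*.1379+.165] for y in(-.06,.06)]
        print(n,t,proj(T(mp,g),n).round(1).tolist())
E
```

```text
time: 9.18
ee_pos: [0.5662, -0.0393, 0.333]
tcp_rot: [[0.037, 0.999, 0.011], [0.999, -0.037, -0.0], [-0.0, 0.011, -1.0]]
contact_force: [0.5, 0.5, -0.7]
opening: 0.0323
finger_force: 0.0
scene 0 [[204.9, 220.2], [254.4, 221.6]]
scene 0.15 [[203.8, 214.7], [253.9, 216.1]]
side 0 [[341.6, 217.5], [314.6, 196.4]]
side 0.15 [[343.2, 211.2], [315.9, 190.3]]
```

View pics/c2.png

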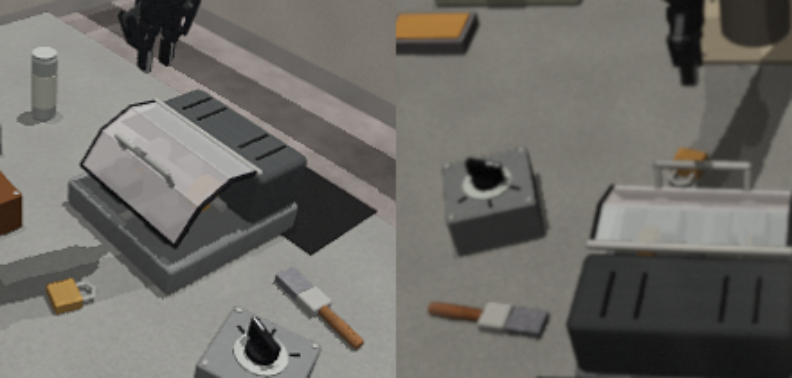

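In the scene view the bar sits at (204,222), which matches angle 0 (predicted row 220), so the guard is down. Next is the selector.

```bash
python3 -m handwheel '[[-0.21,-0.92,-0.09,0,0,-0.4,-0.3],[-0.21,-0.92,-0.09,0,0,-0.4,-1],[-0.21,-0.92,-0.09,0,0,-0.4,-1],[-0.21,-0.92,-0.09,0,0,-0.4,-1],[-0.21,-0.92,-0.09,0,0,-0.4,-1],[-0.21,-0.92,-0.09,0,0,-0.3,-1],[0,0,0,0,0,0,-1],[0,0,0,0,0,0,-1]]' 20
python3 - <<'E'
from h import *
s=arm.sense(); im=imaging.camera("wrist"); cv2.imwrite("pics/w2.png",im[:,:,::-1])
np.savez("w2.npz",p=s["ee_pos"],R=s["tcp_rot"])
for t in ["selector","selector_box"]:
    for d in spotter.silhouettes(t,"wrist")[:2]:
        y,x=np.nonzero(d["region"]); print(t,d["confidence"],d["bbox"],x.mean(),y.mean()); q=cv2.minAreaRect(np.stack([x,y],1).astype(np.float32)); print(q)
        print(atz(q[0],s["tcp_rot"],s["ee_pos"],.075 if t!="selector" else .1))
E
```

```text
time: 10.28
ee_pos: [0.4872, -0.3686, 0.2938]
tcp_rot: [[0.236, 0.972, -0.002], [0.972, -0.236, 0.003], [0.002, -0.003, -1.0]]
contact_force: [-0.4, 1.0, -0.2]
opening: 0.0854
finger_force: 0.0
selector 0.93 [265.0, 148.2, 303.8, 213.8] 284.52960102960105 179.83268983268982
((284.5, 181.0), (49.594215393066406, 42.34885025024414), 51.8427734375)
[ 0.49046514 -0.37047078  0.1       ]
selector_box 0.96 [206.8, 93.9, 362.7, 248.3] 284.42321428571427 172.9922619047619
((284.7902526855469, 173.81219482421875), (117.39166259765625, 120.25608825683594), 57.094757080078125)
[ 0.49165054 -0.36789229  0.075     ]
```

View pics/w2.png

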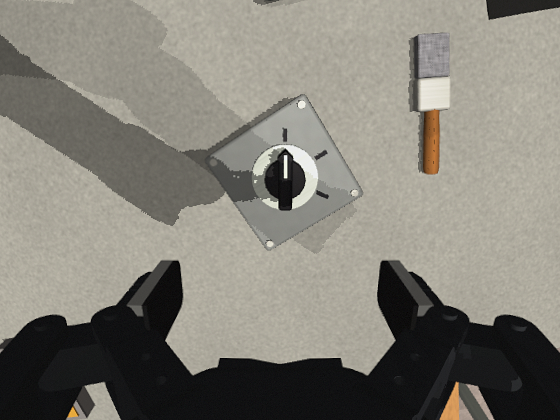

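The wrist view shows the handle upright in the picture, lined up between the fingers. Its axis at (284,180) comes out at (0.4905, -0.370), the same as the two-view fit.

```bash
python3 -m handwheel '[[0.05,-0.03,-0.8,0,0,0,-0.3],[0,0,-0.8,0,0,0,-0.3],[0,0,-0.8,0,0,0,-0.3],[0,0,-0.5,0,0,0,-0.3],[0,0,-0.35,0,0,0,-0.3],[0,0,0,0,0,0,-0.3],[0,0,0,0,0,0,-0.3]]' 20
python3 -m handwheel '[[0,0,0,0,0,0,0.3],[0,0,0,0,0,0,1],[0,0,0,0,0,0,1],[0,0,0,0,0,0,1],[0,0,0,0,0,0,1]]' 40
```

```text
time: 11.3
ee_pos: [0.4914, -0.3712, 0.1015]
tcp_rot: [[0.234, 0.972, 0.001], [0.972, -0.234, -0.001], [-0.0, 0.001, -1.0]]
contact_force: [-0.0, 0.0, -0.1]
opening: 0.0551
finger_force: 0.0
time: 11.92
ee_pos: [0.4912, -0.3717, 0.1015]
tcp_rot: [[0.236, 0.972, 0.002], [0.972, -0.236, -0.001], [-0.0, 0.002, -1.0]]
contact_force: [-0.1, 0.7, 5.5]
opening: 0.0129
finger_force: 42.7
```

```bash
python3 -m handwheel '[[0,0,0,0,0,-0.9,1],[0,0,0,0,0,-0.9,1],[0,0,0,0,0,-0.9,1],[0,0,0,0,0,-0.9,1],[0,0,0,0,0,-0.9,1],[0,0,0,0,0,-0.9,1],[0,0,0,0,0,-0.9,1],[0,0,0,0,0,-0.9,1],[0,0,0,0,0,-0.9,1],[0,0,0,0,0,0,1]]' 40
python3 -m handwheel '[[0,0,0,0,0,-0.9,1],[0,0,0,0,0,-0.9,1],[0,0,0,0,0,-0.9,1],[0,0,0,0,0,-0.7,1],[0,0,0,0,0,0,1],[0,0,0,0,0,0,1]]' 40
```

```text
time: 13.18
ee_pos: [0.4908, -0.3713, 0.1014]
tcp_rot: [[0.811, 0.585, 0.001], [0.585, -0.811, 0.0], [0.001, 0.001, -1.0]]
contact_force: [-0.3, 1.9, 7.9]
opening: 0.0128
finger_force: 43.1
time: 13.92
ee_pos: [0.4908, -0.3712, 0.1015]
tcp_rot: [[0.946, 0.324, 0.001], [0.324, -0.946, 0.0], [0.001, -0.0, -1.0]]
contact_force: [-0.5, 2.2, 7.2]
opening: 0.013
finger_force: 43.1
```

```bash
python3 -m handwheel '[[0,0,0,0,0,0,0.3],[0,0,0,0,0,0,-0.3],[0,0,0,0,0,0,-0.3],[0,0,0,0,0,0,-0.3],[0,0,0.5,0,0,0,-0.3],[0,0,1,0,0,0,-0.3],[0,0,1,0,0,0,-0.3],[0,0,1,0,0,0,-0.3],[0,0,0,0,0,0,-0.3],[0,0,0,0,0,0,-0.3]]' 20
python3 - <<'E'
from h import *
s=arm.sense(); im=imaging.camera("wrist"); cv2.imwrite("pics/w3.png",im[:,:,::-1])
im=imaging.camera("scene")
E
```

```text
time: 15.18
ee_pos: [0.4903, -0.3708, 0.31]
tcp_rot: [[0.946, 0.324, -0.0], [0.324, -0.946, 0.001], [0.0, -0.001, -1.0]]
contact_force: [-0.2, -0.0, -1.1]
opening: 0.0553
finger_force: 0.0
```

View pics/w3.png

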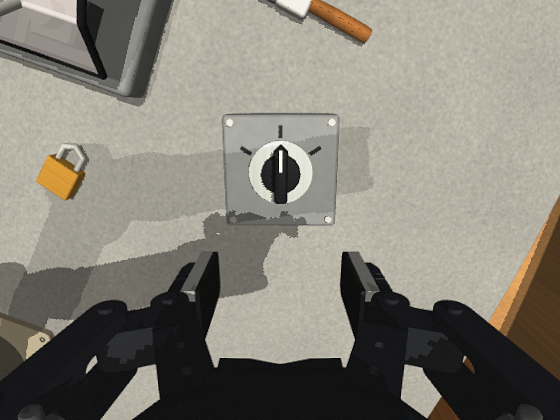

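The pointer is at the middle mark: white line at (281,160), mark at (281,131). Now the motor toggle.

```bash
python3 -m handwheel '[[-0.07,1,0,0,0,0.9,0.3],[-0.07,1,0,0,0,0.9,1],[-0.07,1,0,0,0,0.9,1],[-0.07,1,0,0,0,0.9,1],[-0.07,1,0,0,0,0.9,1],[-0.07,1,0,0,0,0.9,1],[-0.07,1,0,0,0,0.9,1],[-0.07,1,0,0,0,0.9,1],[-0.07,1,0,0,0,0.9,1],[-0.07,1,0,0,0,0.9,1]]' 20
python3 -m handwheel '[[-0.07,0.9,0,0,0,0.9,1],[-0.07,0.9,0,0,0,0.9,1],[-0.07,0.9,0,0,0,0.8,1],[0,0,0,0,0,0,1],[0,0,0,0,0,0,1]]' 20
python3 - <<'E'
from h import *
s=arm.sense(); im=imaging.camera("wrist"); cv2.imwrite("pics/w4.png",im[:,:,::-1])
np.savez("w4.npz",p=s["ee_pos"],R=s["tcp_rot"])
E
```

```text
time: 16.52
ee_pos: [0.4473, 0.2305, 0.3094]
tcp_rot: [[0.438, 0.899, -0.002], [0.899, -0.438, -0.001], [-0.002, -0.001, -1.0]]
contact_force: [0.3, -0.3, -0.8]
opening: 0.0002
finger_force: 0.0
time: 17.15
ee_pos: [0.4355, 0.3895, 0.3092]
tcp_rot: [[0.228, 0.974, -0.001], [0.974, -0.228, -0.003], [-0.003, -0.001, -1.0]]
contact_force: [0.8, -0.6, -0.1]
opening: -0.0002
finger_force: 0.0
```

View pics/w4.png

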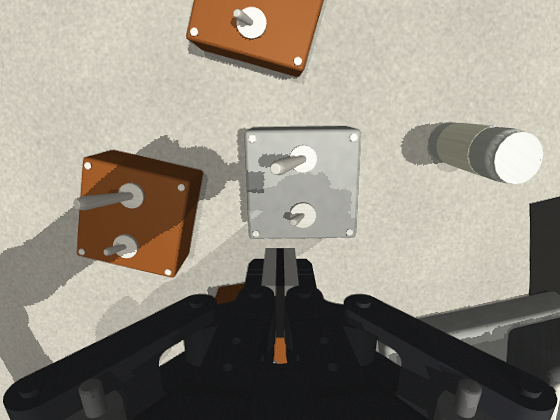

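The grey box is centred at (302,185), with the motor tip at (277,167) and its pivot collar at (303,159). Brown boxes are at the left and at the top, and the can is on the right.

Run:
```python
from h import *
f=np.load("w4.npz");p,R=f["p"],f["R"]
for n,px,z in [("tip",(278,167),.138),("pivot",(303,159),.078),("ltip",(291,219),.103),("c1",(252,133),.075),("c2",(353,137),.075),("c3",(257,233),.075),("c4",(350,232),.075),("brown tip",(80,204),.138),("can",(518,157),.15),("browntop",(240,14),.1)]:
    X=atz(px,R,p,z); print(n,X.round(4),(R.T@(X-p)).round(4))
```

```text
tip [0.4369 0.406  0.138 ] [ 0.0169 -0.0023  0.1711]
pivot [0.4634 0.3985 0.078 ] [0.0158 0.0253 0.2311]
ltip [0.436  0.3408 0.103 ] [-0.0467  0.0117  0.2063]
c1 [0.4146 0.4392 0.075 ] [ 0.0443 -0.0315  0.2341]
c2 [0.5231 0.4096 0.075 ] [0.0402 0.0808 0.234 ]
c3 [0.391  0.3234 0.075 ] [-0.0738 -0.0281  0.2344]
c4 [0.5004 0.2991 0.075 ] [-0.0725  0.0839  0.2343]
brown tip [0.234  0.4159 0.138 ] [-0.0197 -0.2021  0.1714]
can [0.6604 0.3675 0.15  ] [0.0303 0.2241 0.1589]
browntop [0.4337 0.5536 0.1   ] [ 0.16   -0.0391  0.2087]
```

```bash
python3 -m handwheel '[[-0.83,0.48,0,0,0,0,1],[0,0,0,0,0,0,1],[0,0,-0.9,0,0,0,1],[0,0,-0.9,0,0,0,1],[0,0,-0.9,0,0,0,1],[0,0,-0.5,0,0,0,1],[0,0,0,0,0,0,1]]' 20
python3 -m handwheel '[[0.15,-0.035,0,0,0,0,1],[0.15,-0.035,0,0,0,0,1],[0.15,-0.035,0,0,0,0,1],[0.15,-0.035,0,0,0,0,1],[0.15,-0.035,0,0,0,0,1]]' 20
python3 -m handwheel '[[0.15,-0.035,0,0,0,0,1],[0.15,-0.035,0,0,0,0,1],[0.15,-0.035,0,0,0,0,1],[0,0,0,0,0,0,1]]' 20
```

```text
time: 18.08
ee_pos: [0.3857, 0.4167, 0.1168]
tcp_rot: [[0.23, 0.973, -0.003], [0.973, -0.23, -0.004], [-0.005, -0.002, -1.0]]
contact_force: [-0.6, -0.5, 0.9]
opening: 0.0003
finger_force: 0.0
time: 18.7
ee_pos: [0.4298, 0.4096, 0.1187]
tcp_rot: [[0.226, 0.974, -0.003], [0.974, -0.226, 0.001], [0.0, -0.003, -1.0]]
contact_force: [-6.0, 2.4, 5.0]
opening: 0.0
finger_force: 3.0
time: 19.2
ee_pos: [0.4598, 0.4017, 0.1186]
tcp_rot: [[0.229, 0.973, 0.002], [0.973, -0.229, -0.0], [-0.0, 0.002, -1.0]]
contact_force: [-0.6, 0.3, 1.1]
opening: -0.0
finger_force: 0.0
```

Force vanished, so the toggle snapped over. I'll back off, rise and look.

```bash
python3 -m handwheel '[[-0.3,0.07,0,0,0,0,1],[-0.6,0.14,0.3,0,0,0,1],[-0.3,0,0.9,0,0,0,1],[0,0,1,0,0,0,1],[0,0,1,0,0,0,1],[0,0,0,0,0,0,1],[0,0,0,0,0,0,1]]' 20
python3 - <<'E'
from h import *
a=imaging.camera("side")[130:300,200:460]; b=imaging.camera("scene")[130:340,60:430]; w=imaging.camera("wrist")
v=np.zeros((600,800,3),np.uint8); v[:300,:400]=cv2.resize(a,(400,300)); v[:300,400:]=cv2.resize(b,(400,300)); v[300:,:400]=cv2.resize(w,(400,300)); 
v[300:,400:]=cv2.resize(imaging.camera("side")[150:250,180:320],(400,300)); cv2.imwrite("pics/f.png",v[:,:,::-1])
E
```

```text
time: 20.08
ee_pos: [0.384, 0.4156, 0.31]
tcp_rot: [[0.225, 0.974, -0.002], [0.974, -0.225, 0.0], [-0.0, -0.002, -1.0]]
contact_force: [-0.7, 0.7, -0.8]
opening: 0.0002
finger_force: 0.0
```

View pics/f.png

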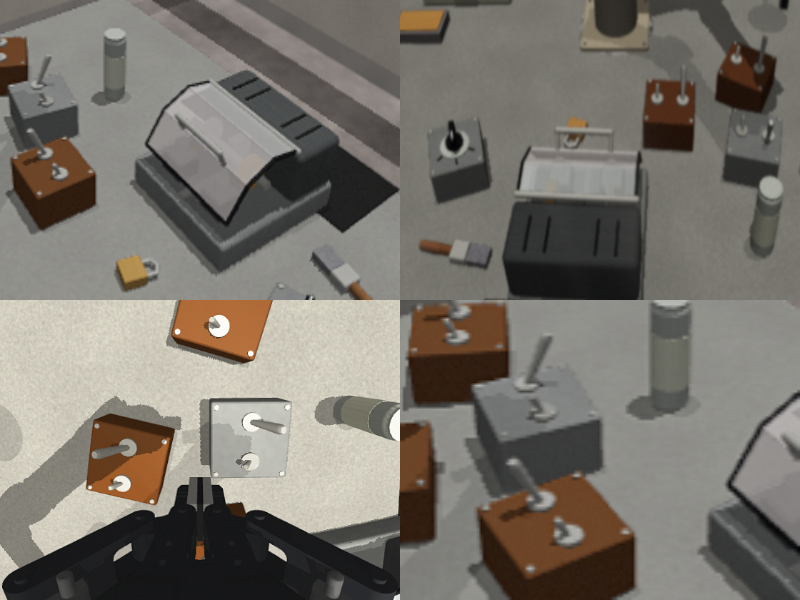

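The motor toggle leans away (wrist tile, tip at (283,430)), and the lamp toggle is unchanged. The guard is down, the selector is at the middle, and the padlock, brush and can are in place.

```bash
python3 -c "
from workcell import arm
print(arm.sign_off())"
```

```text
the job is handed in; nothing more can be done
None
```

I handed the job in at about 20 s: the guard is down, the selector is at its middle click, the motor toggle is on, and the lamp toggle, padlock, brush and spray can look untouched; no verdict came back.

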